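# Slide the canister to its sealing mark and snap its lid on

## Task

Without lifting or tipping it, slide the open steel canister along the aluminium plate from the single-ring mark until it stands inside the double-ring mark. Then take the round steel lid by its knob, set it on the canister between the two spring clips and press it straight down until the clips snap shut over its rim and the lid is fully home. Finish while still holding it down: keep pressing firmly on the lid with the robot, do not let go, and leave the other things where they are.

Things in the scene. Friction and masses are not known exactly. Their poses are not given: they have to be found in the camera images.
- plate: Fixed aluminium plate lying on the desk, 98 (its x) x 300 (its y) x 6 mm; origin at the centre of its underside, so its top is at z = 6 mm. The two marks lie on its top, 90 mm either side of its middle along its y; which mark is at which end varies.
- mark_single: Flat single dark ring drawn on the plate (inner diameter 74 mm), no thickness to speak of; origin at its centre on the plate's top. The canister starts here.
- mark_double: Flat double dark ring (two rings, one in the other, inner diameter 74, outer 92 mm) drawn on the plate; origin at its centre on the plate's top. The canister goes here, centre within 10 mm of the ring's centre.
- canister: Loose open round steel pot, outer diameter 54 mm, rim 46 mm above its foot, wall 4 mm, 0.28 to 0.46 kg; origin at the centre of its underside, z up. A spring clip stands at its +x and one at its -x side; its +y and -y sides are free to grip (54 mm wide), e.g. 26 mm above the foot. With the lid home, the lid's origin is 38 mm above the canister's origin.
- clip_a (a joint): Steel spring clip at the canister's +x side, 18 mm wide (foot block 24), 28 to 35 mm off the axis, up to 70 mm above the canister's foot, flared outward at the top; its nose points inward above the rim (underside 53 mm up). 0 rad = shut, as at the start; grows as it bends outward (lid passing: about 0.1; at most 0.2); springs back to 0 once the lid is home.
- clip_b (a joint): The same for the spring clip at the canister's -x side.
- snap_lid: Loose round steel lid, 0.09 kg, the same at any yaw: tapered rubber plug below (8 mm deep, diameter 33 at its foot, 39 above), disc of diameter 54 mm from 8 to 14 mm above the origin, upright round knob of diameter 24 mm from 14 to 50 mm above the origin. Origin at the centre of the plug's underside; starts standing on its plug on the desk (z = 0).
- lid_grip (a point): Point on the axis of the lid's knob, 41 mm above the lid's origin (27 mm above the disc): a good grip. Going down, the lid first touches the clips with its origin about 51 mm above the canister's; the push rises to 8 to 20 N near 47 mm, then drops suddenly as the clips snap over the disc (41 to 43 mm), and at 38 mm the disc sits solidly on the rim.
- furnace_cover: thin round ceramic cover, 76 mm across, with a small T-shaped knob (14 mm high in all); a bystander; origin at the centre of its underside
- tin: low round white tin with screw lid, 43 mm across, 22 mm high; a bystander; origin at the centre of its underside
- timer: small pale square bench timer, 77x78x22 mm; a bystander at the back; origin at the centre of its underside
- vial_dark: small glass vial with black cap, 21 mm across, 48 mm high; a bystander at the back; origin at the centre of its underside
- vial_light: small glass vial with white cap, 21 mm across, 48 mm high; a bystander at the back; origin at the centre of its underside
- crucibles: flat grey box, 63x90x27 mm; a bystander at the back; origin at the centre of its underside
- spatula: thin metal lab spatula lying flat, 181 mm long; a bystander; origin at the centre of its underside

How it is judged:
By the outcome, as a careful person would: the job done as asked, in the order asked, and still so for the second after the job is handed in, while the arm keeps its last pose, push and grip.
It also fails if it takes over 64 s, if anything falls off the work surface, if the arm or the gripper's body presses on something with over 40 N, if the wrist force passes 120 N, or if a joint passes its speed limit or range.

## Robot

A 7-joint arm with a two-finger parallel gripper is mounted at the origin on the work surface; the furniture and walls round the work are solid. World frame = base frame: x ahead of the robot, y to its left, z up, the work surface at z = 0. Lengths are in m, angles in rad, forces in N, time in s.
With the tool pointing down it reaches from about 0.35 to 0.9 m from the base axis. Payload 7.2 kg.
Tool frame: the origin (TCP) lies midway between the tips of the shut fingers; the grasp point (between the pads) lies 19 mm behind it; z points along the fingers, y is the line along which they close (so a half turn about z gives the same grasp; the last joint's range is limited). The gripper opens to 85 mm and grips with 20 to 120 N. Pads are 22 mm wide; open, the fingers measure 114 mm over their backs; the gripper's body (76 mm by 85 mm) begins 54 mm behind the grasp point. The pads swing forward as they close: fully open they stand 13 mm farther back than shut.
Start: joints at [-1.254, 0.411, -0.013, 1.596, 0.006, 1.134, -0.082], TCP at [0.235, 0.579, 0.231] pointing down, gripper open.
Joint ranges: [-2.95, 2.95], [-0.29, 1.99], [-1.47, 1.44], [0.14, 2.54], [-1.03, 4.17], [0.13, 1.85], [-2.86, 2.86]. Speed limits (rad/s): [2.39, 2.39, 3.01, 3.01, 3.14, 3.14, 3.14].

## Interface

Orientations are given as a unit quaternion [w, x, y, z].
In Python, from bench import env, vision, finder gives the robot as it stands. The module is installed in compiled form; this text tells all that it offers.
- The arm moves only by the tool play_rows, never from a script. Its argument "rows" is one flat list of numbers, 4 for each row, row after row: the shift along the tool's x, y, z in m, then the turn about the tool's z in degrees. A call has 1 to 10 rows; each row is the pose to reach, as a shift and turn from the pose commanded when the call began, along the tool's axes at that moment; what a row does not reach only later rows make up. A row lasts 1/12 s, in which the tool goes at most 41.7 mm and 7.16 degrees, less where a joint would pass 70% of its speed; a pose out of reach is approached as far as the arm can. A call with a gripper value outside its range is refused whole. "claw" is the gripper's target within -1 to 1 (shut at 1, half-way at 0, fully open at -1), set as the call begins (left out, the last holds). The fingers move at their own pace and stop on an object; the grip force is fixed at half the most. Time passes only in rows, so rows that repeat a pose let the fingers close. It gives the time, the measured TCP pose, the force, the opening and the grip force at its end, in the units of the state.
- env.observe(): the state, without advancing time (a new reading comes with each control period).
- vision.camera(name): name is "side" or "top" or "wrist"; returns (picture, depth): 384x512x3 uint8, red, green, blue; 384x512 float32, m along the optical axis (not along the pixel's ray), 0 where there is no reading.
- vision.camera_model(name): a dict with "fx", "fy", "cx", "cy" (pixels), "R" (3x3) and "t" (3): a world point X has camera coordinates R X + t. Camera axes: x right, y down, z forward; pixel columns grow to the right and rows downward; lengths in m; the calibration is good to about 2 mm. A picture is of the moment at which its call begins: read the wrist's pose just before it. camera_model takes no time and is no camera call; for the wrist camera it gives the pose at the moment of the call.
- env.close_job(): hands the job in; it is judged then, once.
Trained networks look in the newest picture that a camera, given by its name, has taken for a name from the list of things; names that differ only in an ending like _2 or _b are one class to them, and where a whole thing is asked for, a point or a joint stands for the part that bears it (a point fixed in the world has none). Each returns a list of dicts, best first, with "conf" (0 to 1); they miss things now and then, are a little off and sometimes report something else, mostly with a low value. They report only what shows in the picture. A call takes as long as a camera call.
- finder.masks_of(camera, query): "pixels" (384x512 bool, what is visible of it).
- finder.mark_of(camera, query): "location" ([x, y, z] in m, in world coordinates, good to about 4 mm: a listed point, or the origin of a listed thing).
The state is a dict: "time": time; "joints": joint angles; "dq": joint speeds; "effort": joint torques, N m; "tcp_pos": TCP position; "tool_rot": TCP orientation; "contact_force": force on the tool from outside, world axes, zero at the start; "ft_torque": the same for the moment, N m; "opening": finger opening in m; "gripper_force": force on a finger pad.
Only numpy, scipy, OpenCV 4.12 (cv2) and the standard library are available. Lean on these libraries where they do the work, as an engineer would, in place of code of your own. Each camera call takes 0.05 s, during which the arm holds its last target. There are 200 camera calls.

## Working session

There is one attempt and no reset: what is moved stays moved. The work goes in short steps, Python scripts to look and compute and a tool call to move; the robot and the scene stay as the last step left them, time stands still between calls to the robot, and variables do not carry over. Pictures are saved under pics/ and viewed, at most 10 in all, crops included, and the job is handed in when it is done.

Besides the shell and the picture viewer there is one more tool, called after "Call:" as name(argument=value, ...), one argument or row to a line, values as JSON. play_rows: Moves the arm, as the interface text tells. Its arguments: {"type":"object","properties":{"rows":{"type":"array","items":{"type":"number"}},"claw":{"type":"number"}},"required":["rows"]}

```bash
mkdir -p pics; cat > h.py <<'E'
from bench import env, vision, finder
import numpy as np, cv2
from scipy.spatial.transform import Rotation as Ro
def R():
    w,x,y,z=env.observe()["tool_rot"]; return Ro.from_quat([x,y,z,w]).as_matrix()
def totool(p):  # world target of TCP -> tool shift
    return R().T@(np.array(p)-np.array(env.observe()["tcp_pos"]))
def cloud(name,depth,m=None):
    c=vision.camera_model(name) if m is None else m
    v,u=np.mgrid[:384,:512]; P=np.stack([(u-c["cx"])/c["fx"]*depth,(v-c["cy"])/c["fy"]*depth,depth],-1)
    return (P-np.array(c["t"]))@np.array(c["R"])
E
python3 - <<'E'
from h import *
s=env.observe();print(s["time"],s["tcp_pos"],s["contact_force"]);print(R().round(3))
im={}
for c in("top","side"):
    p,d=vision.camera(c);im[c]=p
    for q in("canister","mark_single","mark_double","snap_lid","lid_grip","clip_a","plate","furnace_cover","tin","spatula"):
        if c=="side" and q in("plate","tin","spatula","furnace_cover"):continue
        print(c,q,[(np.round(r["location"],3).tolist(),round(r["conf"],2)) for r in finder.mark_of(c,q)[:2]])
cv2.imwrite("pics/a.png",cv2.resize(np.vstack([im["top"],im["side"]])[...,::-1],(400*1,600)) if 0 else im["top"][...,::-1])
cv2.imwrite("pics/b.png",im["side"][...,::-1])
E
```

```text
0.0 [0.23444272 0.5788132  0.23043053] [ 0.50443368 -0.09976843 -0.22997875]
[[-0.927  0.375 -0.001]
 [ 0.375  0.927 -0.002]
 [-0.    -0.002 -1.   ]]
top canister []
top mark_single [([0.535, -0.05, 0.008], 0.65)]
top mark_double [([0.574, 0.13, 0.004], 0.68), ([0.417, 0.241, -0.003], 0.26)]
top snap_lid [([0.452, 0.36, 0.002], 0.67)]
top lid_grip [([0.446, 0.358, 0.041], 0.72)]Traceback (most recent call last):
  File "<stdin>", line 8, in <module>
ValueError: it knows: canister, crucibles, furnace_cover, lid_grip, mark_double, mark_single, plate, snap_lid, spatula, timer, tin, vial_dark, vial_light
```

```bash
python3 - <<'E'
from h import *
for c in("top","side"):
    p,d=vision.camera(c);cv2.imwrite(f"pics/{c}.png",p[...,::-1]);P=cloud(c,d)
    np.savez(f"{c}.npz",p=p,P=P)
    for q in ("canister","snap_lid","plate","tin","furnace_cover","spatula") if c=="top" else("canister","mark_single","mark_double","lid_grip"):
        print(c,q,[(np.round(r["location"],3).tolist(),round(r["conf"],2)) for r in finder.mark_of(c,q)[:2]])
E
```

```text
top canister [([0.537, -0.046, 0.009], 0.61)]
top snap_lid [([0.452, 0.361, 0.001], 0.57)]
top plate [([0.555, 0.038, 0.005], 0.56)]
top tin [([0.418, 0.24, -0.004], 0.74)]
top furnace_cover [([0.635, 0.308, -0.001], 0.94), ([0.554, 0.04, 0.002], 0.66)]
top spatula [([0.596, -0.207, 0.0], 0.69)]
side canister [([0.537, -0.05, 0.003], 0.71)]
side mark_single [([0.529, -0.046, 0.007], 0.51), ([0.449, 0.363, -0.005], 0.35)]
side mark_double [([0.575, 0.128, 0.001], 0.47), ([0.593, -0.206, 0.006], 0.39)]
side lid_grip [([0.452, 0.36, 0.04], 0.5), ([0.556, 0.04, -0.001], 0.47)]
```

View pics/top.png

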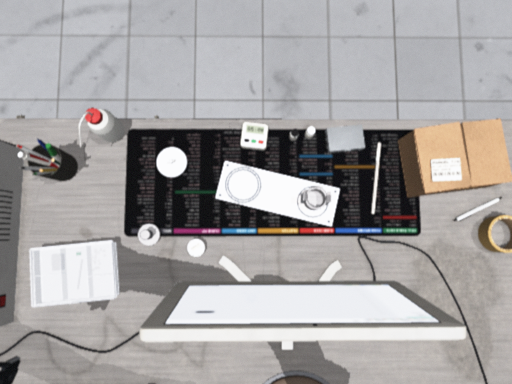

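View pics/side.png

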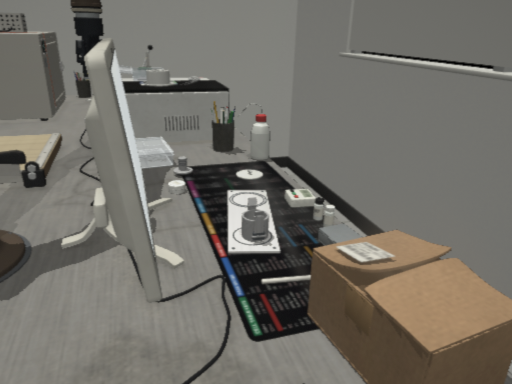

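The top view shows the plate with the canister near (315,200), the double ring at (242,184) and the lid at (149,234). A monitor stands between the robot base and the work. Next I'll measure the monitor's height and the canister's yaw.

```bash
python3 - <<'E'
from h import *
T=np.load("top.npz");P=T["P"];p=T["p"]
for n in("top","side"):
    c=vision.camera_model(n);R_=np.array(c["R"]);print(n,"cam",(-R_.T@c["t"]).round(3))
    for X in([.235,.579,.231],[0,0,0],[0,0,.3]):
        q=R_@X+c["t"];print(X,(c["fx"]*q[0]/q[2]+c["cx"]).round(),(c["fy"]*q[1]/q[2]+c["cy"]).round())
for v,u in((283,285),(300,285),(325,285),(338,285),(290,180),(290,400),(335,160),(335,450),(265,235),(380,285),(370,5)):print((u,v),P[v,u].round(3))
m=(P[...,2]>.1)&(P[...,0]<.6)&(abs(P[...,1])<.5)&(P[...,0]>.05)
Q=P[m];print("mon",Q.min(0).round(3),Q.max(0).round(3))
S=np.load("side.npz")["P"]
m=(S[...,2]>.05)&(S[...,0]<.45)&(abs(S[...,1])<.5)&(S[...,0]>.05);Q=S[m];print("monside",np.percentile(Q,[1,50,99],axis=0).round(3))
# canister
c=P[...,2];d=np.hypot(P[...,0]-.536,P[...,1]+.048)
m=(d<.05)&(c>.056);print("clip pts");print(P[m].round(3))
m=(d<.05)&(c>.04)
print("can",P[m].mean(0).round(3),m.sum())
a=p[170:230,280:350];b=cv2.resize(a,None,fx=8,fy=8,interpolation=cv2.INTER_CUBIC)
s=S;im=np.load("side.npz")["p"][190:250,220:290];b2=cv2.resize(im,(560,480))
cv2.imwrite("pics/c.png",cv2.resize(np.hstack([b,b2])[...,::-1],(798,342)))
E
```

```text
top cam [0.439 0.104 1.042]
[0.235, 0.579, 0.231] -2.0 349.0
[0, 0, 0] 296.0 423.0
[0, 0, 0.3] 315.0 503.0
side cam [ 0.316 -0.715  0.391]
[0.235, 0.579, 0.231] 96.0 82.0
[0, 0, 0] -48.0 263.0
[0, 0, 0.3] -104.0 86.0
(285, 283) [0.336 0.028 0.066]
(285, 300) [0.318 0.04  0.209]
(285, 325) [0.3   0.051 0.354]
(285, 338) [0.282 0.052 0.365]
(180, 290) [0.328 0.261 0.124]
(400, 290) [ 0.327 -0.215  0.134]
(160, 335) [0.288 0.25  0.363]
(450, 335) [ 0.284 -0.212  0.364]
(235, 265) [0.375 0.146 0.018]
(285, 380) [0.104 0.027 0.013]
(5, 370) [0.222 0.517 0.315]
mon [ 0.277 -0.49   0.1  ] [0.6   0.286 1.042]
monside [[ 0.063 -0.247  0.053]
 [ 0.299 -0.232  0.216]
 [ 0.333  0.34   0.362]]
clip pts
[[ 0.547 -0.018  0.076]
 [ 0.548 -0.021  0.07 ]
 [ 0.546 -0.017  0.066]
 [ 0.544 -0.018  0.079]
 [ 0.545 -0.021  0.075]
 [ 0.546 -0.024  0.068]
 [ 0.544 -0.017  0.063]
 [ 0.542 -0.018  0.078]
 [ 0.543 -0.021  0.071]
 [ 0.543 -0.024  0.069]
 [ 0.543 -0.074  0.067]
 [ 0.543 -0.076  0.068]
 [ 0.543 -0.078  0.068]
 [ 0.542 -0.08   0.074]
 [ 0.542 -0.081  0.078]
 [ 0.541 -0.017  0.067]
 [ 0.54  -0.018  
[... 850 characters left out ...]
0.532 -0.015  0.056]
 [ 0.53  -0.015  0.076]
 [ 0.531 -0.018  0.075]
 [ 0.531 -0.021  0.071]
 [ 0.532 -0.024  0.065]
 [ 0.531 -0.072  0.065]
 [ 0.531 -0.074  0.066]
 [ 0.531 -0.076  0.066]
 [ 0.531 -0.078  0.071]
 [ 0.531 -0.08   0.072]
 [ 0.53  -0.081  0.076]
 [ 0.529 -0.022  0.062]
 [ 0.529 -0.024  0.065]
 [ 0.529 -0.072  0.061]
 [ 0.529 -0.074  0.062]
 [ 0.529 -0.075  0.07 ]
 [ 0.529 -0.078  0.069]
 [ 0.528 -0.079  0.076]
 [ 0.528 -0.081  0.079]
 [ 0.527 -0.072  0.064]
 [ 0.526 -0.073  0.068]
 [ 0.526 -0.075  0.07 ]
 [ 0.526 -0.078  0.071]
 [ 0.526 -0.079  0.075]
 [ 0.525 -0.081  0.079]
 [ 0.513 -0.037  0.056]
 [ 0.513 -0.054  0.056]
 [ 0.511 -0.053  0.056]]
can [ 0.536 -0.051  0.059] 202
```

View pics/c.png

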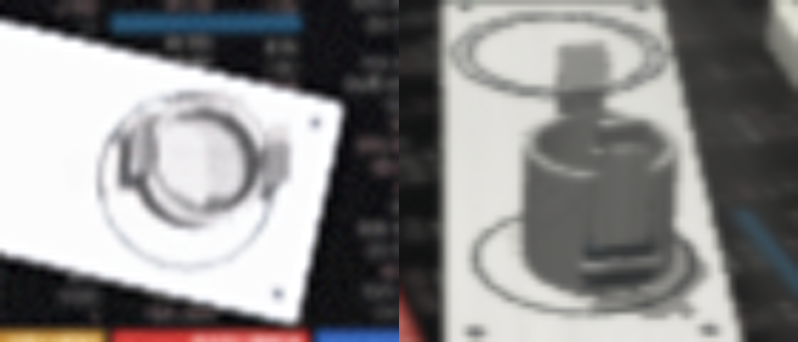

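The zoomed crop shows the clips standing about along world y, tilted roughly 5°, so the gripper has to close along world x. I'll fly to a point clear of the monitor first.

Call:
play_rows(
  rows=[-0.016,-0.005,0,2,-0.05,-0.017,0,7,-0.085,-0.029,0,12,-0.12,-0.041,0,18,-0.155,-0.053,0,24,-0.19,-0.065,0,30,-0.225,-0.077,0,36,-0.26,-0.089,0,42,-0.295,-0.1,0,47,-0.32,-0.109,0,50],
  claw=-1,
)

```text
time: 1.73
tcp_pos: [0.4935, 0.3542, 0.2317]
tool_rot: [0.001, 0.592, 0.806, 0.0]
contact_force: [-0.0, 0.5, -0.3]
opening: 0.0854
gripper_force: 0.0
```

```bash
python3 - <<'E'
from h import *
s=env.observe();print(s["time"],s["tcp_pos"],s["contact_force"],s["joints"]);r=R();print(np.degrees(np.arctan2(r[1,1],r[0,1])))
print(totool([.536,-.049,.19]))
# ring / plate fit in top picture
T=np.load("top.npz");p=T["p"];P=T["P"];g=cv2.cvtColor(p,cv2.COLOR_RGB2GRAY)
m=((g>200)&(np.abs(P[...,0]-.555)<.2)&(np.abs(P[...,1]-.04)<.2)).astype(np.uint8)
n,l,st,ce=cv2.connectedComponentsWithStats(m);k=1+np.argmax(st[1:,4]);ys,xs=np.where(l==k)
Q=P[ys,xs][:,:2].astype(np.float32);(cx,cy),wh,a=cv2.minAreaRect(Q);print("plate",cx,cy,wh,a)
E
```

```text
1.7333 [0.49345796 0.35419967 0.23169211] [-0.0094688   0.49476595 -0.31952118] [-0.90643569  0.3838157   0.27375168  1.65669812 -0.11121871  1.11567944
 -0.29887118]
17.411245797191246
[-0.39740658 -0.08011083  0.04205116]
plate 0.5155786275863647 0.04910282790660858 (0.30074620246887207, 0.17476680874824524) 76.30315399169922
```

Call:
play_rows(
  rows=[-0.02,-0.004,0,2,-0.06,-0.012,0.004,5,-0.1,-0.02,0.008,8,-0.14,-0.028,0.012,11,-0.18,-0.036,0.016,13,-0.22,-0.044,0.022,15,-0.26,-0.052,0.028,17,-0.3,-0.06,0.034,19,-0.34,-0.068,0.04,21,-0.375,-0.075,0.042,22],
)

```text
time: 2.57
tcp_pos: [0.5338, -0.0254, 0.1889]
tool_rot: [0.0, 0.733, 0.68, -0.0]
contact_force: [0.0, -0.1, 0.2]
opening: 0.0852
gripper_force: 0.0
```

```bash
python3 - <<'E'
from h import *
s=env.observe();print(s["time"],s["tcp_pos"],s["contact_force"]);r=R();print(np.degrees(np.arctan2(r[1,1],r[0,1])))
M=vision.camera_model("wrist");p,d=vision.camera("wrist");P=cloud("wrist",d,M);np.savez("w1.npz",p=p,P=P)
cv2.imwrite("pics/w1.png",p[...,::-1])
for q in("canister","mark_single","mark_double"):print(q,[(np.round(x["location"],3).tolist(),round(x["conf"],2)) for x in finder.mark_of("wrist",q)[:2]])
D=np.hypot(P[...,0]-.536,P[...,1]+.049)
for lo,hi in((.066,.08),(.047,.055)):
    m=(D<.05)&(P[...,2]>lo)&(P[...,2]<hi);Q=P[m];print(lo,m.sum(),Q.min(0).round(3),Q.max(0).round(3))
    if lo>.06:
        a=Q[Q[:,1]>-.049].mean(0);b=Q[Q[:,1]<-.049].mean(0);print(a.round(4),b.round(4),((a+b)/2).round(4),np.degrees(np.arctan2(*(a-b)[1::-1])))
E
```

```text
2.5667 [ 0.53382443 -0.02540606  0.18894655] [ 0.01978351 -0.10134143  0.15263457]
-4.3205413470841565
canister [([0.536, -0.049, 0.009], 0.7), ([0.591, -0.209, -0.001], 0.25)]
mark_single []
mark_double []
0.066 416 [ 0.526 -0.083  0.066] [ 0.548 -0.015  0.077]
[ 0.5391 -0.019   0.0727] [ 0.5349 -0.0779  0.0716] [ 0.537  -0.0485  0.0722] 85.88029699716331
0.047 765 [ 0.511 -0.076  0.047] [ 0.564 -0.015  0.055]
```

View pics/w1.png

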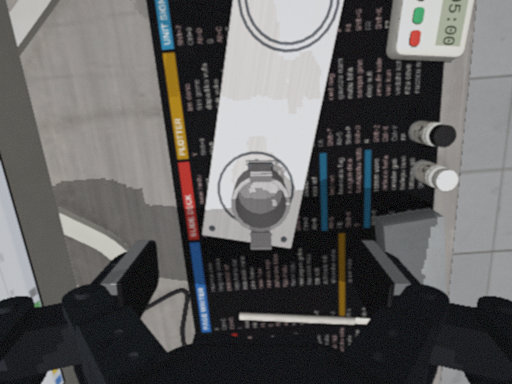

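The wrist view shows the canister at (262,200) with its clips up and down in the image, and the double ring at (289,10). The gripper yaw already matches the canister's.

```bash
python3 - <<'E'
from h import *
from scipy.optimize import least_squares
T=np.load("w1.npz");P=T["P"];g=cv2.cvtColor(T["p"],cv2.COLOR_RGB2GRAY)
for nm,c0,rs in(("double",(.575,.13),(37,46)),("single",(.531,-.047),(37,38.5))):
    D=np.hypot(P[...,0]-c0[0],P[...,1]-c0[1])
    m=(D<.055)&(abs(P[...,2]-.006)<.006)&(g<130)&(D>.03)
    Q=P[m][:,:2]
    f=lambda c:np.min([abs(np.hypot(*(Q-c).T)-r/1000) for r in rs],0)
    s=least_squares(f,c0,loss="soft_l1",f_scale=.002);print(nm,s.x.round(4),len(Q),np.median(f(s.x)))
print("shift",totool([.537,-.0485,.014]).round(4))
E
```

```text
double [0.5756 0.1282] 614 0.0017235038969101238
single [ 0.53   -0.0457] 451 0.0023332460741863834
shift [-0.0247  0.0045  0.1754]
```

Call:
play_rows(
  rows=[-0.012,0.002,0.01,0,-0.024,0.004,0.03,0,-0.025,0.0045,0.055,0,-0.025,0.0045,0.08,0,-0.025,0.0045,0.105,0,-0.025,0.0045,0.13,0,-0.025,0.0045,0.15,0,-0.025,0.0045,0.165,0,-0.025,0.0045,0.173,0,-0.025,0.0045,0.175,0],
)

```text
time: 3.6
tcp_pos: [0.5365, -0.0457, 0.013]
tool_rot: [-0.001, 0.731, 0.682, -0.001]
contact_force: [0.1, 0.1, -0.6]
opening: 0.0853
gripper_force: 0.0
```

Call:
play_rows(
  rows=[0,0,0,0,0,0,0,0,0,0,0,0,0,0,0,0,0,0,0,0,0,0,0,0,0,0,0,0,0,0,0,0,0,0,0,0,0,0,0,0],
  claw=0.6,
)

```text
time: 4.43
tcp_pos: [0.5379, -0.0467, 0.0157]
tool_rot: [0.0, 0.732, 0.682, 0.001]
contact_force: [-1.2, 0.3, 6.0]
opening: 0.0535
gripper_force: 62.4
```

Call:
play_rows(
  rows=[0.003,0.0005,0,0,0.008,0.001,0,0,0.014,0.002,0,0,0.022,0.003,0,0,0.031,0.0045,0,0,0.04,0.0055,0,0,0.049,0.007,0,0,0.058,0.0085,0,0,0.067,0.0095,0,0,0.076,0.011,0,0],
)

```text
time: 5.27
tcp_pos: [0.5546, 0.0268, 0.0158]
tool_rot: [0.001, 0.732, 0.681, 0.0]
contact_force: [-0.7, -5.8, 4.6]
opening: 0.0533
gripper_force: 62.5
```

Call:
play_rows(
  rows=[0.011,0.0015,0,0,0.023,0.0035,0,0,0.035,0.005,0,0,0.047,0.0065,0,0,0.06,0.0085,0,0,0.072,0.01,0,0,0.083,0.012,0,0,0.092,0.0135,0,0,0.099,0.0143,0,0,0.1028,0.0148,0,0],
)

```text
time: 6.1
tcp_pos: [0.5768, 0.1292, 0.0158]
tool_rot: [0.001, 0.732, 0.682, 0.001]
contact_force: [-0.6, -6.5, 6.3]
opening: 0.0534
gripper_force: 62.5
```

```bash
python3 - <<'E'
from h import *
M=vision.camera_model("wrist");p,d=vision.camera("wrist");P=cloud("wrist",d,M)
t,_=vision.camera("top")
cv2.imwrite("pics/d.png",np.hstack([cv2.resize(p[:,:,::-1],(400,300)),cv2.resize(t[150:225,190:290,::-1],(400,300))]))
s=env.observe();print(s["time"],s["tcp_pos"],s["contact_force"],s["opening"]);print(totool([.5755,.130,.0157]))
E
```

```text
6.2 [0.5768776  0.12974927 0.01582789] [ 1.3115708  -1.24435159  4.64594467] 0.053346235527870545
[ 0.00015307 -0.00139217  0.00012431]
```

View pics/d.png

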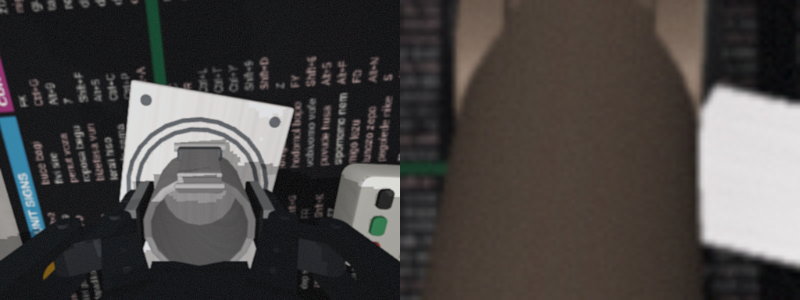

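The canister stands inside the double ring. Next I release it, rise, and go to the lid.

Call:
play_rows(
  rows=[0,0,0,0,0,0,0,0,0,0,0,0,0,0,0,0,0,0,0,0,0,0,0,0],
  claw=-1,
)

```text
time: 6.7
tcp_pos: [0.5756, 0.1296, 0.0143]
tool_rot: [-0.0, 0.732, 0.682, -0.0]
contact_force: [0.7, -0.6, -0.1]
opening: 0.0855
gripper_force: 0.0
```

Call:
play_rows(
  rows=[0,0,-0.004,0,0,0,-0.014,0,0,0,-0.03,0,0,0,-0.05,0,0,0,-0.075,0,0,0,-0.1,0,0,0,-0.125,0,0,0,-0.15,0,0,0,-0.165,0,0,0,-0.17,0],
)

```text
time: 7.53
tcp_pos: [0.5771, 0.1296, 0.1881]
tool_rot: [0.001, 0.732, 0.682, 0.002]
contact_force: [0.4, -0.5, -0.5]
opening: 0.0851
gripper_force: 0.0
```

```bash
cat > can.py <<'E'
from h import *
s=env.observe();r=R();print(s["time"],s["tcp_pos"],s["contact_force"],np.degrees(np.arctan2(r[1,1],r[0,1])))
M=vision.camera_model("wrist");p,d=vision.camera("wrist");P=cloud("wrist",d,M);cv2.imwrite("pics/can.png",p[...,::-1])
D=np.hypot(P[...,0]-.5755,P[...,1]-.129)
m=(D<.05)&(P[...,2]>.066)&(P[...,2]<.08);Q=P[m]
a=Q[Q[:,1]>.129].mean(0);b=Q[Q[:,1]<.129].mean(0);print("can",a.round(4),b.round(4),((a+b)/2).round(4),np.degrees(np.arctan2(*(a-b)[1::-1])))
m=(D<.05)&(P[...,2]>.047)&(P[...,2]<.055);Q=P[m];print("rim",Q.min(0).round(4),Q.max(0).round(4),m.sum())
print([(x["location"],x["conf"]) for x in finder.mark_of("wrist","canister")[:1]],[(x["location"],x["conf"]) for x in finder.mark_of("wrist","mark_double")[:1]])
E
python3 can.py; python3 -c "
from h import *
print('to lid',totool([.451,.33,.16]))"
```

```text
7.5333 [0.5770767  0.12960418 0.18806198] [ 0.38690002 -0.46538033 -0.5420403 ] -4.071085811429251
can [0.5786 0.1569 0.0724] [0.5745 0.0984 0.0716] [0.5766 0.1276 0.072 ] 85.94665331296058
rim [0.5504 0.1012 0.047 ] [0.6031 0.161  0.0545] 782
[([0.5712, 0.1269, 0.0095], 0.78)] [([0.5734, 0.1302, 0.0089], 0.66)]
to lid [ 0.191078   -0.13822599  0.02437391]
```

Call:
play_rows(
  rows=[0.01,-0.007,0,0,0.032,-0.023,0.002,0,0.056,-0.041,0.006,0,0.082,-0.06,0.01,0,0.108,-0.078,0.014,0,0.134,-0.097,0.018,0,0.16,-0.116,0.022,0,0.185,-0.131,0.024,0,0.202,-0.137,0.024,0,0.206,-0.138,0.024,0],
)

```text
time: 8.52
tcp_pos: [0.4487, 0.349, 0.1585]
tool_rot: [-0.001, 0.729, 0.684, -0.001]
contact_force: [-0.6, -0.2, 0.2]
opening: 0.0853
gripper_force: 0.0
```

```bash
python3 - <<'E'
from h import *
s=env.observe();print(s["tcp_pos"],s["contact_force"])
M=vision.camera_model("wrist");p,d=vision.camera("wrist");P=cloud("wrist",d,M);cv2.imwrite("pics/lid.png",p[...,::-1])
D=np.hypot(P[...,0]-.451,P[...,1]-.36)
for lo,hi in((.045,.056),(.010,.018)):
    m=(D<.04)&(P[...,2]>lo)&(P[...,2]<hi);Q=P[m][:,:2].astype(np.float32)
    print(lo,m.sum(),cv2.minEnclosingCircle(Q),Q.mean(0),np.median(P[m][:,2]))
print([(x["location"],x["conf"]) for x in finder.mark_of("wrist","lid_grip")[:1]])
E
```

```text
[0.44869138 0.34904757 0.15846892] [-0.55428798 -0.21236297  0.20512744]
0.045 725 ((0.4508345127105713, 0.3593635559082031), 0.012457902543246746) [0.4508465  0.36015078] 0.050004286824033045
0.01 1886 ((0.45087382197380066, 0.3593793213367462), 0.026952864602208138) [0.45105693 0.36292607] 0.014222571837725089
[([0.4511, 0.3621, 0.0412], 0.58)]
```

View pics/lid.png

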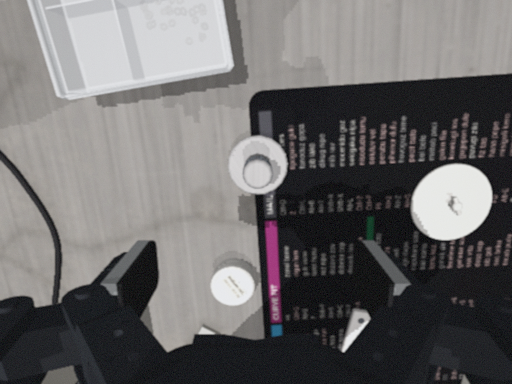

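The wrist view shows the lid's knob at (258,168) and the tin at (233,285), well clear of the fingers. I'll descend now.

```bash
python3 -c "
from h import *
print(totool([.4508,.3594,.022]),env.observe()['tcp_pos'])"
```

```text
[ 0.01398707 -0.00111993  0.13705095] [0.45116164 0.34558505 0.15907251]
```

Call:
play_rows(
  rows=[0.006,0,0.008,0,0.012,-0.001,0.025,0,0.014,-0.001,0.045,0,0.014,-0.001,0.065,0,0.014,-0.001,0.085,0,0.014,-0.001,0.105,0,0.014,-0.001,0.12,0,0.014,-0.001,0.13,0,0.014,-0.001,0.135,0,0.014,-0.001,0.1365,0],
)

```text
time: 9.45
tcp_pos: [0.4527, 0.3577, 0.0228]
tool_rot: [0.0, 0.732, 0.681, -0.001]
contact_force: [-0.8, -0.5, 0.8]
opening: 0.0857
gripper_force: 0.0
```

Call:
play_rows(
  rows=[0,0,0,0,0,0,0,0,0,0,0,0],
)

```text
time: 9.7
tcp_pos: [0.4531, 0.3592, 0.0247]
tool_rot: [-0.0, 0.732, 0.682, 0.001]
contact_force: [-0.7, 0.2, -0.2]
opening: 0.0854
gripper_force: 0.0
```

```bash
python3 -c "
from h import *
print(totool([.4508,.3594,.0225]),env.observe()['tcp_pos'])"
```

```text
[ 5.25802736e-05 -2.26477012e-03  2.18899444e-03] [0.45305293 0.35918474 0.02469126]
```

Call:
play_rows(
  rows=[0,-0.0015,0.001,0,0,-0.0015,0.001,0],
)

```text
time: 9.87
tcp_pos: [0.4508, 0.3593, 0.0232]
tool_rot: [-0.0, 0.732, 0.682, 0.0]
contact_force: [0.2, -0.3, 0.4]
opening: 0.0856
gripper_force: 0.0
```

Call:
play_rows(
  rows=[0,0,0,0,0,0,0,0,0,0,0,0,0,0,0,0,0,0,0,0,0,0,0,0,0,0,0,0,0,0,0,0,0,0,0,0,0,0,0,0],
  claw=1,
)

```text
time: 10.7
tcp_pos: [0.4511, 0.359, 0.023]
tool_rot: [-0.0, 0.732, 0.682, 0.0]
contact_force: [-1.1, -0.6, 5.1]
opening: 0.0219
gripper_force: 58.9
```

Call:
play_rows(
  rows=[0,0,-0.003,0,0,0,-0.01,0,0,0,-0.022,0,0,0,-0.04,0,0,0,-0.06,0,0,0,-0.08,0,0,0,-0.1,0,0,0,-0.115,0,0,0,-0.122,0,0,0,-0.125,0],
)

```text
time: 11.53
tcp_pos: [0.4516, 0.3594, 0.1497]
tool_rot: [-0.0, 0.732, 0.682, 0.001]
contact_force: [-0.1, 0.6, -1.4]
opening: 0.0215
gripper_force: 58.7
```

```bash
python3 - <<'E'
from h import *
M=vision.camera_model("wrist");p,d=vision.camera("wrist");P=cloud("wrist",d,M);cv2.imwrite("pics/held.png",p[...,::-1])
t=np.array(env.observe()["tcp_pos"]);print(t,env.observe()["contact_force"],totool([.555,.14,.17]))
Q=P[(np.linalg.norm(P[...,:2]-t[:2],axis=-1)<.04)&(P[...,2]<t[2])&(P[...,2]>t[2]-.04)]-t
for a in np.arange(-.036,.0,.003):
    q=Q[(Q[:,2]>=a)&(Q[:,2]<a+.003)]
    if len(q):print(round(a,3),len(q),q.min(0).round(4),q.max(0).round(4))
E
```

```text
[0.45135145 0.35926611 0.14918556] [ 0.24217719  0.7114083  -0.91555254] [-0.21137522  0.11887956 -0.02102509]
-0.015 13 [-0.0171  0.013  -0.0132] [ 0.0237  0.0272 -0.0121]
-0.012 565 [-0.0265 -0.0026 -0.012 ] [ 0.0269  0.0275 -0.009 ]
-0.009 2912 [-0.0261 -0.0018 -0.009 ] [ 0.0268  0.0274 -0.006 ]
-0.006 98 [-0.0112  0.0015 -0.006 ] [ 0.012   0.0201 -0.003 ]
-0.003 92 [-0.0102  0.0034 -0.003 ] [ 0.0114  0.0129 -0.    ]
```

View pics/held.png

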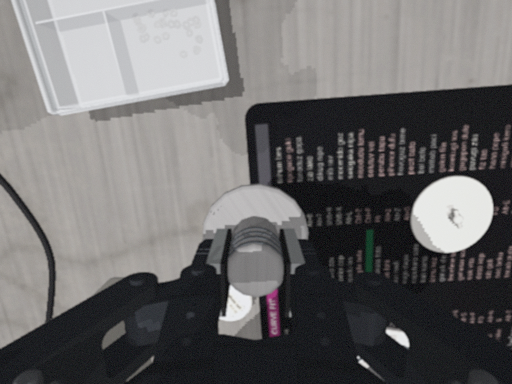

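The lid is held straight, centred in the fingers. I'll carry it over the canister.

Call:
play_rows(
  rows=[-0.01,0.006,-0.004,0,-0.03,0.019,-0.006,0,-0.056,0.036,-0.008,0,-0.084,0.054,-0.008,0,-0.112,0.072,-0.008,0,-0.14,0.09,-0.008,0,-0.168,0.108,-0.008,0,-0.195,0.125,-0.008,0,-0.214,0.137,-0.008,0,-0.2218,0.1418,-0.008,0],
)

```text
time: 12.42
tcp_pos: [0.5778, 0.1218, 0.1551]
tool_rot: [0.001, 0.734, 0.68, -0.001]
contact_force: [-0.4, -0.9, -1.0]
opening: 0.0222
gripper_force: 58.8
```

Call:
play_rows(
  rows=[0,0,0,0,0,0,0,0,0,0,0,0,0,0,0,0],
)

```text
time: 12.75
tcp_pos: [0.576, 0.1296, 0.1554]
tool_rot: [-0.001, 0.731, 0.683, -0.0]
contact_force: [0.8, -0.1, -0.2]
opening: 0.0222
gripper_force: 58.8
```

```bash
python3 - <<'E'
from h import *
A=[]
for i in range(4):
    M=vision.camera_model("wrist");p,d=vision.camera("wrist");A.append(env.observe()["tcp_pos"])
P=cloud("wrist",d,M);t=np.mean(A,0);print(t,np.std(A,0))
cv2.imwrite("pics/over.png",p[...,::-1])
r=R();print(np.degrees(np.arctan2(r[1,1],r[0,1])),r[:,2])
D=np.hypot(P[...,0]-.5767,P[...,1]-.1277)
Q=P[(D<.05)&(P[...,2]>.066)&(P[...,2]<.08)];print(len(Q),Q.min(0).round(4),Q.max(0).round(4),Q.mean(0).round(4))
Q=P[(D<.035)&(P[...,2]>.047)&(P[...,2]<.055)];print("rim",len(Q),Q.min(0).round(4),Q.max(0).round(4))
Q=P[(D<.04)&(P[...,2]>t[2]-.012)&(P[...,2]<t[2]-.005)];print("lid",len(Q),Q.min(0).round(4),Q.max(0).round(4))
print(r.T@(np.array([.5764,.1275,t[2]])-t))
E
```

```text
[0.57627986 0.12910161 0.15569348] [1.48424284e-04 2.78533887e-04 9.49223724e-05]
-3.952078618643129 [-6.15561992e-05  2.81830893e-04 -9.99999958e-01]
215 [0.5699 0.1524 0.066 ] [0.5878 0.1609 0.0774] [0.5788 0.1571 0.0723]
rim 442 [0.5504 0.1222 0.047 ] [0.6029 0.1609 0.0544]
lid 3508 [0.5498 0.1262 0.1437] [0.6031 0.1564 0.1507]
[-1.58952113e-03  2.30237595e-04 -4.58778306e-07]
```

View pics/over.png

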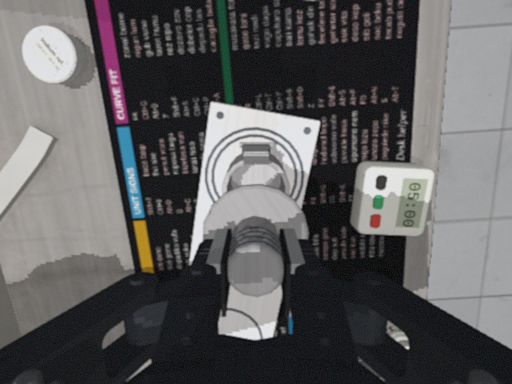

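Call:
play_rows(
  rows=[-0.001,0,0.004,0,-0.0015,0,0.012,0,-0.0015,0,0.022,0,-0.0015,0,0.033,0,-0.0015,0,0.044,0,-0.0015,0,0.054,0,-0.0015,0,0.062,0,-0.0015,0,0.067,0,-0.0015,0,0.069,0,-0.0015,0,0.07,0],
)

```text
time: 13.78
tcp_pos: [0.5767, 0.1261, 0.0854]
tool_rot: [-0.0, 0.732, 0.682, -0.0]
contact_force: [-0.6, 0.0, -1.6]
opening: 0.0219
gripper_force: 58.8
```

Call:
play_rows(
  rows=[0,0,0.001,0,0,0,0.002,0,0,0,0.003,0,0,0,0.004,0,0,0,0.005,0,0,0,0.006,0,0,0,0.007,0,0,0,0.008,0,0,0,0.008,0,0,0,0.008,0],
)

```text
time: 14.62
tcp_pos: [0.5776, 0.1266, 0.079]
tool_rot: [0.0, 0.732, 0.682, 0.001]
contact_force: [-1.7, 0.2, 8.2]
opening: 0.0221
gripper_force: 60.0
```

Call:
play_rows(
  rows=[0,0,0.001,0,0,0,0.002,0,0,0,0.003,0,0,0,0.004,0,0,0,0.004,0,0,0,0.004,0],
)

```text
time: 15.12
tcp_pos: [0.5787, 0.1267, 0.0765]
tool_rot: [0.001, 0.732, 0.682, 0.002]
contact_force: [-2.4, -0.0, 19.1]
opening: 0.0222
gripper_force: 61.0
```

Call:
play_rows(
  rows=[0,0,0.001,0,0,0,0.002,0,0,0,0.002,0,0,0,0.002,0],
)

```text
time: 15.45
tcp_pos: [0.5785, 0.1264, 0.0732]
tool_rot: [0.001, 0.732, 0.682, 0.002]
contact_force: [1.4, 1.4, 4.2]
opening: 0.0223
gripper_force: 59.4
```

Call:
play_rows(
  rows=[0,0,0.001,0,0,0,0.002,0,0,0,0.002,0,0,0,0.002,0],
)

```text
time: 15.78
tcp_pos: [0.5756, 0.126, 0.0689]
tool_rot: [-0.001, 0.732, 0.682, -0.001]
contact_force: [-0.5, -0.2, -2.7]
opening: 0.022
gripper_force: 59.1
```

Call:
play_rows(
  rows=[0,0,0.001,0,0,0,0.002,0,0,0,0.003,0,0,0,0.004,0,0,0,0.004,0,0,0,0.004,0],
)

```text
time: 16.28
tcp_pos: [0.5767, 0.1261, 0.067]
tool_rot: [-0.0, 0.732, 0.682, 0.0]
contact_force: [-5.1, -0.7, 11.6]
opening: 0.0221
gripper_force: 60.8
```

Call:
play_rows(
  rows=[0,0,0.001,0,0,0,0.002,0,0,0,0.003,0,0,0,0.004,0,0,0,0.004,0,0,0,0.004,0],
)

```text
time: 16.78
tcp_pos: [0.577, 0.1262, 0.0667]
tool_rot: [-0.001, 0.732, 0.681, 0.001]
contact_force: [-17.5, -1.7, 47.8]
opening: 0.022
gripper_force: 65.0
```

Call:
play_rows(
  rows=[0,-0.0005,-0.001,0,0,-0.001,-0.0018,0,0,-0.001,-0.0018,0,0,-0.001,-0.0018,0,0,-0.001,-0.0018,0,0,-0.001,-0.0018,0],
)

```text
time: 17.28
tcp_pos: [0.5766, 0.1262, 0.0668]
tool_rot: [0.0, 0.732, 0.682, 0.001]
contact_force: [-8.5, -2.9, 28.4]
opening: 0.0219
gripper_force: 62.6
```

```bash
python3 - <<'E'
from h import *
M=vision.camera_model("wrist");p,d=vision.camera("wrist");P=cloud("wrist",d,M)
sd,_=vision.camera("side")
cv2.imwrite("pics/end.png",np.hstack([cv2.resize(p[100:340,130:390,::-1],(390,360)),cv2.resize(sd[170:250,205:292,::-1],(390,360))]))
s=env.observe();print(s["time"],s["tcp_pos"],s["contact_force"],s["opening"],R()[:,2])
D=np.hypot(P[...,0]-.5767,P[...,1]-.1277)
Q=P[(D<.05)&(P[...,2]>.066)&(P[...,2]<.08)&(P[...,1]>.15)];print("clip",len(Q),Q.min(0).round(4),Q.max(0).round(4),Q.mean(0).round(4))
Q=P[(D<.024)&(D>.016)&(P[...,1]>.135)&(P[...,2]<.066)];print("disc",len(Q),np.median(Q[:,2]))
E
```

```text
17.3833 [0.57664286 0.12614609 0.0668112 ] [-10.29337734  -2.0866604   27.97282859] 0.022385984917938397 [ 0.00205158  0.00187956 -0.99999613]
clip 480 [0.5693 0.1525 0.0661] [0.5873 0.161  0.0775] [0.5785 0.1575 0.0729]
disc 1428 0.05822145401391602
```

View pics/end.png

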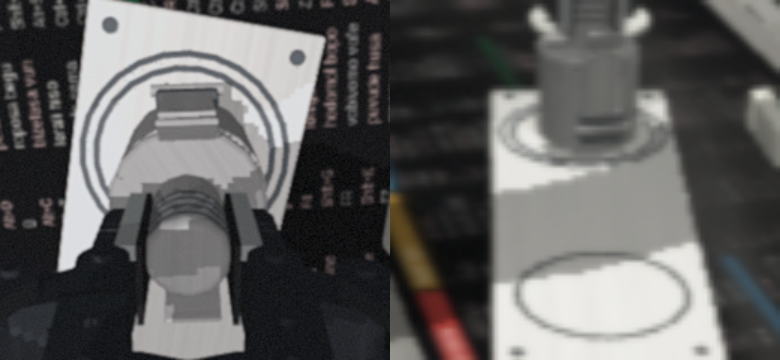

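The lid's disc top is at 58 mm, which is fully home. The far clip is back in its shut position, and the arm is pressing with 28 N. I'll hand it in.

```bash
python3 -c "
from bench import env
print(env.close_job())"
```

```text
the job is handed in; nothing more can be done
None
```

The canister is in the double ring and the lid is snapped fully home; I handed the job in at about 17 s with the arm still holding it down at about 28 N (verdict not shown).

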